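# Start the calibration of a carat balance

### The job

Start the calibration of the carat balance: the check weight already stands on its pan, so push the draught-shield lid fully shut, then press the two blue keys down together, one fingertip on each, hold both fully down for three seconds, and let go. Do not press the red or black keys, do not press one blue key without the other, and leave the check weight and everything else on the bench where it is.

Things in the scene. Friction and masses are not known exactly. Their poses are not given: they have to be found in the camera images.
- scale: Carat balance fixed on the bench, white housing 270 x 190 mm. Front to back: key deck 45 mm above the bench, sloping display (32 to 60 mm in front of the origin, up to 67 mm high), clear draught shield (20 mm in front of the origin to 126 mm behind, 150 mm wide, rim at 130 mm). Origin: centre of its underside, on the bench. -x points to its front (the keys), +y to its left, z up.
- shield_lid (a joint): Angle of the clear, blue-framed shield lid: 0 = shut (level), growing as it swings up and back about its far (+x) edge. A stiff hinge keeps it where it is left; it starts 0.55 to 1.0 rad open. 1 to 2 N down near its front edge moves it; firm stop at 0. Plate 147 mm from hinge to front edge, 153 mm wide, 5 mm thick, plus an 11 mm tab at mid front.
- lid_hinge (a point): Point on the lid's hinge axis (which runs along the balance's y), mid-width, at the underside of the plate: 126.5 mm behind the balance's origin, 130.5 mm above the bench.
- lid_push (a point): Point on the upper (outer) face of the lid, mid-width, 100 mm from the hinge towards the front edge; moves with the lid. Its z axis is the lid's outward normal.
- key_left (a joint): Travel of the left (+y) blue key: 0 m = up, 0.005 m = fully down, springs back. 0.6 N starts it, 2 N brings it fully down (so the pair takes 4 N together, and rests on a firm stop beyond).
- key_right (a joint): Travel of the right (-y) blue key, just like the left one.
- key_left_top (a point): Centre of the top of the left blue key, 20 mm (x) by 24 mm (y); up, it stands 8 mm above the key deck, 53 mm above the bench; fully down, 3 mm above the deck. It moves straight down when pressed.
- key_right_top (a point): Centre of the top of the right blue key, same size and height. The two blue keys' centres are 64 mm apart along the balance's y axis, 103 mm in front of the balance's origin.
- key_power (a joint): Travel of the small red key midway between the blue ones (13 x 12 mm, 4 mm proud of the deck, 0.0025 m travel). Not to be pressed.
- key_unit (a joint): Travel of the small black key at the left end of the row, 36 mm outside the left blue key (13 x 15 mm, 4 mm proud, 0.0025 m travel). Not to be pressed.
- key_print (a joint): Travel of the small black key at the right end of the row, 36 mm outside the right blue key, same size. Not to be pressed.
- weight_mid (a point): Middle (half-way up) of the loose brass check weight of 100 g, 23 mm diameter, 36 mm tall with a knob, standing on the 84 mm steel pan inside the shield; its top is 100 mm above the bench, under the shut lid. To be left standing there.
- loupe: Folding loupe, dark ribbed barrel 36 mm wide and 24 mm tall with its steel cover swung out, loose on the bench beside the balance. Origin: underside of the barrel. Leave alone.
- graver: Graver with a pale wooden mushroom handle, lying along its x, 115 mm long, 36 mm high, loose. Leave alone.
- burnisher: Burnisher with a brown wooden mushroom handle and yellow shank, lying along its x, 135 mm long, 36 mm high, loose. Leave alone.
- handpiece: Metal micromotor handpiece with a small black brush, lying along its x, 180 mm long, 27 mm thick, loose. Leave alone.
- ring_box: Small open wooden box, 52 mm square and 28 mm tall, with a ring with a green stone standing in it (to 38 mm), loose. Leave alone.

How it is judged:
By the outcome, as a careful person would: the job done as asked, in the order asked, and still so for the second after the job is handed in, with the robot touching nothing.
It also fails if it takes over 45 s, if anything falls off the work surface, if the arm or the gripper's body presses on something with over 40 N, if the wrist force passes 120 N, or if a joint passes its speed limit or range.

### The arm

A 6-joint arm with a two-finger parallel gripper is mounted at the origin on the work surface. World frame = base frame: x ahead of the robot, y to its left, z up, the work surface at z = 0. Lengths are in m, angles in rad, forces in N, time in s.
With the tool pointing down it reaches from about 0.35 to 0.975 m from the base axis. Payload 4.9 kg.
Tool frame: the origin (TCP) lies between the finger pads; the fingertips stand 22 mm ahead of it and the grasp point (between the pads) lies 3 mm ahead of it; z points along the fingers, y is the line along which they close (so a half turn about z gives the same grasp; the last joint's range is limited). The gripper opens to 85 mm and grips with 20 to 120 N. Pads are 22 mm wide; open, the fingers measure 114 mm over their backs; the gripper's body (76 mm by 85 mm) begins 54 mm behind the grasp point. The pads swing forward as they close: fully open they stand 13 mm farther back than shut.
Start: joints at [-1.46, 0.053, 1.613, -0, 1.476, -0.119], TCP at [0.142, -0.609, 0.222] pointing down, gripper open.
Joint ranges: [-3.01, 3.01], [-1.01, 2.22], [0.06, 2.58], [-1.02, 4.17], [0.09, 2.62], [-3.14, 3.14]. Speed limits (rad/s): [2.57, 2.57, 3.14, 3.14, 3.14, 3.14].

### API

Orientations are given as a unit quaternion [w, x, y, z].
In Python, from plant import state, grab_frame, get_calibration, job_done, recognise, regions_of gives the robot as it stands.
- The arm moves only by the tool apply_moves, never from a script. Its argument "targets" is a list of rows, each an object with "translation": the shift along the tool's x, y, z normalised to -1 to 1, where 1 is 100 mm, a list of three; "twist": the turn about the tool's z normalised to -1 to 1, where 1 is 0.1 rad; "hand": the opening, from 0 (shut) to 1 (fully open). A call has 1 to 8 rows; each row shifts and turns the commanded pose from where the row before left it, along the tool's axes as they then stand; what a row does not reach is not made up. A row lasts 1/10 s, in which the tool goes at most 50 mm and 8.59 degrees, less where a joint would pass 70% of its speed; a pose out of reach is approached as far as the arm can. A call with a number of a shift or a turn outside -1 to 1 is refused whole. A call with a gripper value outside its range is refused whole. The fingers move at their own pace and stop on an object; the grip force is fixed at half the most. Time passes only in rows, so rows that do not move let the fingers close. It gives the time, the measured TCP pose, the force, the opening and the grip force at its end, in the units of the state.
- state(): the state, without advancing time (a new reading comes with each control period).
- grab_frame(name): name is "scene" or "top" or "wrist"; returns the picture (400x640x3 uint8, red, green, blue); there is no depth.
- get_calibration(name): a dict with "camera_matrix" (3x3 intrinsics, pixels), "pose" (4x4, takes a point from camera to world coordinates). Camera axes: x right, y up, looking along -z (the intrinsics and any distortion apply to the point x, -y, -z); pixel columns grow to the right and rows downward; lengths in m; the calibration is good to about 2 mm. A picture is of the moment at which its call begins: read the wrist's pose just before it. get_calibration takes no time and is no camera call; for the wrist camera it gives the pose at the moment of the call.
- job_done(): hands the job in; it is judged then, once.
Trained networks look in the newest picture that a camera, given by its name, has taken for a name from the list of things; names that differ only in an ending like _2 or _b are one class to them, and where a whole thing is asked for, a point or a joint stands for the part that bears it (a point fixed in the world has none). Each returns a list of dicts, best first, with "score" (0 to 1); they miss things now and then, are a little off and sometimes report something else, mostly with a low value. They report only what shows in the picture. A call takes as long as a camera call.
- recognise(camera, query): "point" ([x, y, z] in m, in world coordinates, good to about 4 mm: the middle of the surface that is visible of it).
- regions_of(camera, query): "pixels" (400x640 bool, what is visible of it).
The state is a dict: "time": time; "joint_pos": joint angles; "joint_vel": joint speeds; "joint_efforts": joint torques, N m; "tool_pos": TCP position; "tool_rot": TCP orientation; "contact_force": force on the tool from outside, world axes, zero at the start; "ft_torque": the same for the moment, N m; "gripper_width": opening from 0.0 (shut) to 1.0 (fully open); "grasp_force": force on a finger pad.
Only numpy, scipy, OpenCV 4.12 (cv2) and the standard library are available. Lean on these libraries where they do the work, as an engineer would, in place of code of your own. Each camera call takes 0.05 s, during which the arm holds its last target. There are 200 camera calls.

## Working session

There is one attempt and no reset: what is moved stays moved. The work goes in short steps, Python scripts to look and compute and a tool call to move; the robot and the scene stay as the last step left them, time stands still between calls to the robot, and variables do not carry over. Pictures are saved under pics/ and viewed, at most 10 in all, crops included, and the job is handed in when it is done.

Besides the shell and the picture viewer there is one more tool, called after "Request:" by a JSON object that holds its "api" and its "payload". apply_moves: Moves the arm, as the interface text tells. Its arguments: {"type":"object","properties":{"targets":{"type":"array"}},"required":["targets"]}

```bash
mkdir -p pics
python3 - <<'E'
from plant import *
import cv2,numpy as np
s=state();print(s['time'],s['tool_pos'],s['tool_rot'],s['gripper_width'])
for c in("scene","top"):
    im=grab_frame(c);cv2.imwrite(f"pics/{c}0.png",im[:,:,::-1])
    print(c,get_calibration(c)['pose'].round(3).tolist() if hasattr(get_calibration(c)['pose'],'round') else get_calibration(c)['pose'])
    for q in("key_left_top","key_right_top","key_power","key_unit","key_print","shield_lid","lid_push","weight_mid","scale"):
        r=recognise(c,q);print(c,q,[(np.round(d['point'],3).tolist(),round(d['score'],2)) for d in r[:3]])
E
```

```text
0.0 [ 0.14230103 -0.60790828  0.22104276] [-1.05745284e-03  9.93404871e-01  1.14654455e-01  1.43408393e-05] 0.9989109963217649
scene [[0.972, -0.172, 0.157, 0.682], [0.233, 0.739, -0.632, -0.585], [-0.007, 0.651, 0.759, 0.871], [0.0, 0.0, 0.0, 1.0]]
scene key_left_top [([0.457, -0.012, 0.051], 0.41)]
scene key_right_top []
scene key_power []
scene key_unit []
scene key_print [([0.645, -0.018, 0.199], 0.47)]
scene shield_lid [([0.645, -0.007, 0.198], 0.57)]
scene lid_push [([0.645, -0.012, 0.199], 0.66)]
scene weight_mid [([0.492, -0.194, 0.028], 0.61), ([0.622, -0.019, 0.091], 0.48)]
scene scale [([0.588, -0.048, 0.066], 0.89), ([0.455, -0.013, 0.051], 0.36)]
top [[0.017, 0.997, -0.072, 0.441], [-1.0, 0.017, 0.001, 0.043], [0.002, 0.072, 0.997, 1.467], [0.0, 0.0, 0.0, 1.0]]
top key_left_top [([0.46, -0.006, 0.056], 0.48)]
top key_right_top [([0.477, -0.069, 0.054], 0.49), ([0.46, -0.011, 0.052], 0.34)]
top key_power []
top key_unit [([0.531, -0.29, 0.028], 0.44)]
top key_print []
top shield_lid [([0.644, -0.0, 0.202], 0.77)]
top lid_push [([0.568, -0.015, 0.056], 0.65), ([0.647, -0.003, 0.199], 0.59)]
top weight_mid [([0.459, 0.112, 0.02], 0.38), ([0.642, -0.001, 0.198], 0.25)]
top scale [([0.57, -0.015, 0.055], 0.8)]
```

View pics/scene0.png

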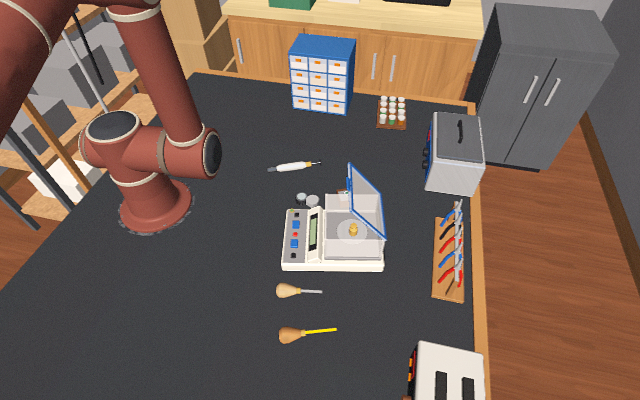

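View pics/top0.png

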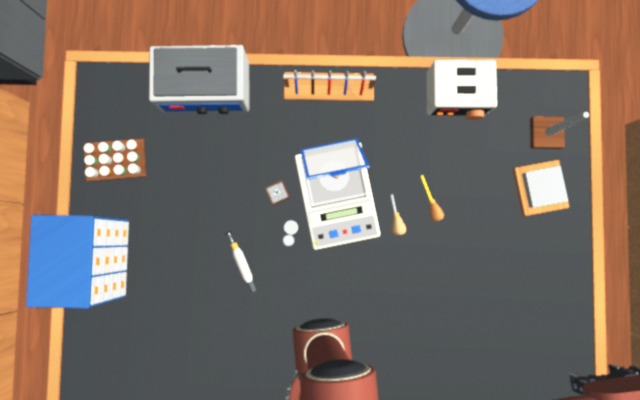

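```bash
cat > h.py <<'E'
from plant import *
import cv2,numpy as np
from scipy.optimize import least_squares
def proj(c,P):
    k=get_calibration(c);T=np.linalg.inv(np.array(k['pose']));K=np.array(k['camera_matrix'])
    p=np.atleast_2d(P)@T[:3,:3].T+T[:3,3];p=p*[1,-1,-1];p=p@K.T
    return p[:,:2]/p[:,2:]
def body(q,P):
    c,s=np.cos(q[2]),np.sin(q[2]);P=np.atleast_2d(P)
    return np.c_[q[0]+c*P[:,0]-s*P[:,1],q[1]+s*P[:,0]+c*P[:,1],P[:,2]]
def lidpts(a):
    r=[(0,76),(147,76),(147,-76),(0,-76)]
    return np.array([(.1265-d/1000*np.cos(a),y/1000,.1305+d/1000*np.sin(a)) for d,y in r])
def blobs(im,box,kind):
    r0,r1,c0,c1=box;s=im[r0:r1,c0:c1].astype(int);R,G,B=s[...,0],s[...,1],s[...,2]
    m=(B>R+50)&(B>G+25) if kind=='b' else (R>G+60)&(R>B+60)
    n,_,st,ce=cv2.connectedComponentsWithStats(m.astype(np.uint8))
    return [(np.round(ce[i]+[c0,r0],1).tolist(),int(st[i,4])) for i in range(1,n) if st[i,4]>3]
KEYS=np.array([[-.103,.032,.053],[-.103,-.032,.053],[-.103,0,.049]])
E
python3 - <<'E'
from h import *
a=cv2.imread("pics/top0.png")[:,:,::-1];b=cv2.imread("pics/scene0.png")[:,:,::-1]
print(blobs(a,(215,245,310,380),'b'),blobs(a,(215,245,310,380),'r'))
print(blobs(b,(205,268,284,306),'b'),blobs(b,(205,268,284,306),'r'))
cr=cv2.resize(b[150:280,270:400],(780,600)[:2] and (600,600),interpolation=cv2.INTER_CUBIC)
cv2.imwrite("pics/crop.png",cr[:,:,::-1])
E
```

```text
[([355.9, 228.9], 69), ([333.3, 233.4], 68)] [([344.7, 231.0], 22)]
[([295.2, 224.3], 60), ([293.8, 243.1], 67)] [([294.8, 233.9], 21)]
```

View pics/crop.png

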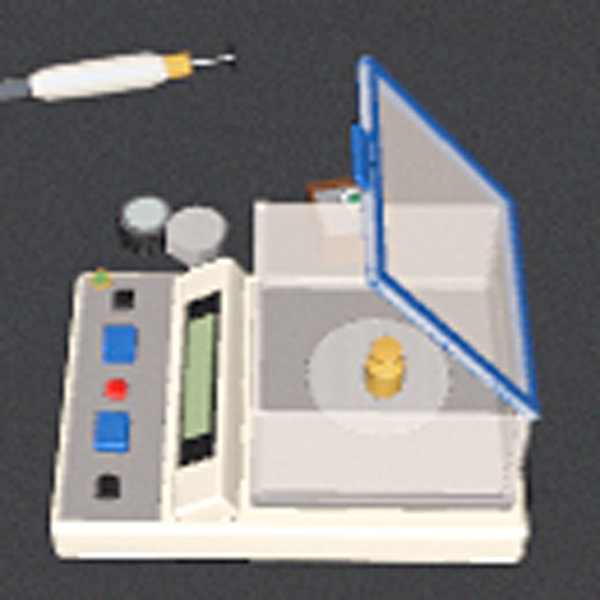

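The crop shows the lid open (front corners about (349,163) and (351,210), hinge ends (381,194) and (385,239) in the full scene image), the weight on the pan, and the blue keys at (295,224) and (294,243). I'll fit the pose next.

Run:
```python
from h import *
top=np.array([[333.3,233.4],[355.9,228.9],[344.7,231]]);sc=np.array([[295.2,224.3],[293.8,243.1],[294.8,233.9]])
L=np.array([[381.2,194.4],[349.5,163.4],[350.6,210.2],[385.5,239.3]])
cs={c:get_calibration(c) for c in("top","scene")}
import h;h.get_calibration=lambda c:cs[c]
f=lambda q:np.r_[(proj("top",body(q,KEYS))-top).ravel(),(proj("scene",body(q,KEYS))-sc).ravel(),.5*(proj("scene",body(q,lidpts(q[3])))-L).ravel()]
r=least_squares(f,[.57,-.015,.2,.8]);q=r.x;print(q.round(4));print(r.fun.round(1))
print(body(q,KEYS).round(4),body(q,lidpts(q[3])).round(3))
print(state()['time'])
for c in cs: print(c,cs[c]['camera_matrix'])
```

```text
[ 0.5675 -0.0181  0.2214  0.9276]
[ 0.1 -0.1  0.2 -0.3 -0.1 -0.   0.3 -0.5  0.2 -0.2  0.   0.1 -1.  -0.1
 -0.4 -0.4  0.2  0.1 -0.4  0.8]
[[ 0.46   -0.0095  0.053 ]
 [ 0.474  -0.0719  0.053 ]
 [ 0.467  -0.0407  0.049 ]] [[ 0.674  0.084  0.13 ]
 [ 0.588  0.064  0.248]
 [ 0.622 -0.084  0.248]
 [ 0.708 -0.064  0.13 ]]
1.0
top [[512.20162634   0.         315.20621746]
 [  0.         512.20162634 202.8608522 ]
 [  0.           0.           1.        ]]
scene [[363.51515432   0.         322.72842426]
 [  0.         363.51515432 199.47504904]
 [  0.           0.           1.        ]]
```

Request:
{"api": "apply_moves", "payload": {"targets": [{"translation":[0,0,-0.5],"twist":0.085,"hand":0},{"translation":[0,0,-0.5],"twist":0,"hand":0},{"translation":[0.38,-0.3,-0.1],"twist":0,"hand":0},{"translation":[0.38,-0.3,0],"twist":0,"hand":0},{"translation":[0.38,-0.3,0],"twist":0,"hand":0},{"translation":[0.38,-0.3,0],"twist":0,"hand":0},{"translation":[0.38,-0.3,0],"twist":0,"hand":0},{"translation":[0.38,-0.3,0],"twist":0,"hand":0}]}}

```text
time: 1.8
tool_pos: [0.3261, -0.3813, 0.3325]
tool_rot: [0.0, 0.994, 0.11, 0.0]
contact_force: [1.9, -0.2, -0.7]
gripper_width: 0.002
grasp_force: 0.0
```

Request:
{"api": "apply_moves", "payload": {"targets": [{"translation":[0.38,-0.3,0],"twist":0,"hand":0},{"translation":[0.38,-0.3,0],"twist":0,"hand":0},{"translation":[0.38,-0.3,0],"twist":0,"hand":0},{"translation":[0.38,-0.3,0],"twist":0,"hand":0},{"translation":[0.38,-0.3,0],"twist":0,"hand":0},{"translation":[0.38,-0.3,0],"twist":0,"hand":0},{"translation":[0.38,-0.3,0],"twist":0,"hand":0},{"translation":[0,0,0],"twist":0,"hand":0}]}}

```text
time: 2.6
tool_pos: [0.5408, -0.1153, 0.3319]
tool_rot: [-0.001, 0.994, 0.114, 0.0]
contact_force: [0.0, 0.2, 0.1]
gripper_width: -0.003
grasp_force: 0.0
```

Request:
{"api": "apply_moves", "payload": {"targets": [{"translation":[0.39,-0.295,0],"twist":0,"hand":0},{"translation":[0.39,-0.295,0],"twist":0,"hand":0},{"translation":[0.39,-0.295,0],"twist":0,"hand":0},{"translation":[0,0,0],"twist":0,"hand":0}]}}

```text
time: 3.0
tool_pos: [0.6352, -0.0041, 0.3308]
tool_rot: [-0.001, 0.994, 0.113, -0.001]
contact_force: [-0.2, -0.6, -0.5]
gripper_width: 0.002
grasp_force: 0.0
```

```bash
cat >> h.py <<'E'
Q=[.5675,-.0181,.2214]
def loc():
    s=state();p=s['tool_pos'];c,sn=np.cos(Q[2]),np.sin(Q[2]);dx,dy=p[0]-Q[0],p[1]-Q[1]
    w=s['tool_rot'];print('t',s['time'],'local',np.round([c*dx+sn*dy,-sn*dx+c*dy,p[2]],4),'yaw',round(2*np.arctan2(w[2],w[1]),4),'F',np.round(s['contact_force'],1),'w',round(s['gripper_width'],3))
E
python3 - <<'E'
from h import *
loc();a=grab_frame("scene");cv2.imwrite("pics/s1.png",cv2.resize(a[100:300,250:450],(600,600))[:,:,::-1])
E
```

```text
t 3.0 local [ 0.0692 -0.0012  0.3308] yaw 0.2261 F [-0.2 -0.6 -0.5] w 0.002
```

View pics/s1.png

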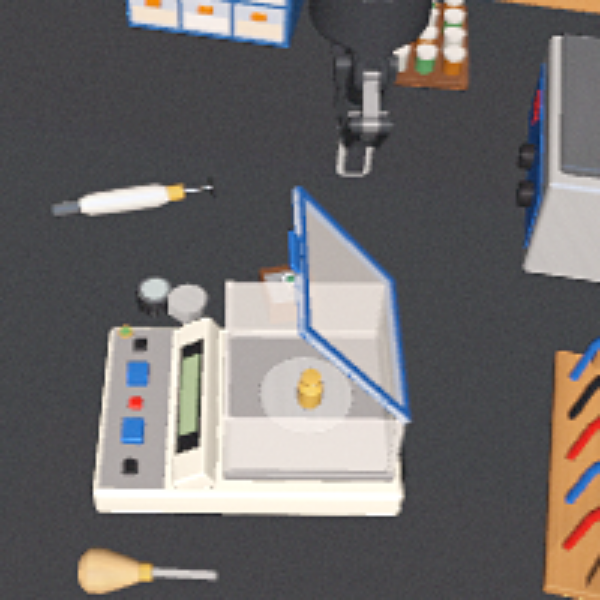

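Request:
{"api": "apply_moves", "payload": {"targets": [{"translation":[0.03,0,0.4],"twist":0,"hand":0},{"translation":[0,0,0.36],"twist":0,"hand":0},{"translation":[-0.09,0,0.12],"twist":0,"hand":0},{"translation":[-0.1,0,0.12],"twist":0,"hand":0},{"translation":[-0.07,0,0.09],"twist":0,"hand":0},{"translation":[-0.07,0,0.1],"twist":0,"hand":0},{"translation":[-0.05,0,0.1],"twist":0,"hand":0},{"translation":[-0.05,0,0.1],"twist":0,"hand":0}]}}

```text
time: 3.85
tool_pos: [0.5942, -0.0168, 0.1932]
tool_rot: [0.0, 0.994, 0.11, 0.001]
contact_force: [0.1, -0.6, 1.1]
gripper_width: 0.005
grasp_force: 0.3
```

Run:
```python
from h import *
loc()
```

```text
t 3.85 local [ 0.0263 -0.0046  0.1932] yaw 0.2209 F [ 0.1 -0.6  1.1] w 0.005
```

Request:
{"api": "apply_moves", "payload": {"targets": [{"translation":[-0.02,0,0.09],"twist":0,"hand":0},{"translation":[-0.02,0,0.09],"twist":0,"hand":0},{"translation":[0,0,0.07],"twist":0,"hand":0},{"translation":[0,0,0.05],"twist":0,"hand":0},{"translation":[0,0,0.04],"twist":0,"hand":0},{"translation":[0,0,0],"twist":0,"hand":0}]}}

```text
time: 4.45
tool_pos: [0.5903, -0.0171, 0.1586]
tool_rot: [-0.0, 0.994, 0.11, -0.0]
contact_force: [-0.2, -0.1, 0.6]
gripper_width: -0.001
grasp_force: 0.0
```

Run:
```python
from h import *
loc();a=grab_frame("scene");cv2.imwrite("pics/s2.png",cv2.resize(a[100:300,250:450],(600,600))[:,:,::-1])
```

```text
t 4.45 local [ 0.0225 -0.0041  0.1586] yaw 0.2214 F [-0.2 -0.1  0.6] w -0.001
```

View pics/s2.png

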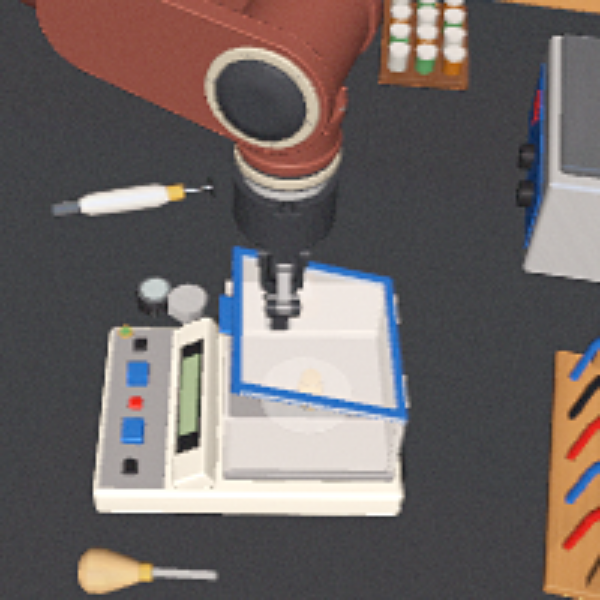

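Request:
{"api": "apply_moves", "payload": {"targets": [{"translation":[0,0,0.03],"twist":0,"hand":0},{"translation":[0,0,0.02],"twist":0,"hand":0},{"translation":[0,0,0],"twist":0,"hand":0}]}}

```text
time: 4.8
tool_pos: [0.5905, -0.0173, 0.1541]
tool_rot: [-0.0, 0.994, 0.11, -0.0]
contact_force: [-0.7, -0.8, -0.2]
gripper_width: -0.003
grasp_force: 0.0
```

Request:
{"api": "apply_moves", "payload": {"targets": [{"translation":[0,0,0.03],"twist":0,"hand":0},{"translation":[0,0,0],"twist":0,"hand":0}]}}

```text
time: 5.0
tool_pos: [0.5903, -0.0173, 0.1509]
tool_rot: [-0.0, 0.994, 0.11, -0.0]
contact_force: [1.0, -0.3, -0.2]
gripper_width: 0.004
grasp_force: 0.0
```

Run:
```python
from h import *
loc();a=grab_frame("scene");b=grab_frame("wrist")
c=cv2.resize(a[170:250,310:400],(675,600),interpolation=cv2.INTER_CUBIC)[:,:,::-1].copy()
for ang,col in((0,(0,0,255)),(.1,(0,255,0)),(.2,(0,255,255))):
    P=proj("scene",body(Q,lidpts(ang)));cv2.polylines(c,[((P-[310,170])*7.5).astype(int)],True,col,1)
cv2.imwrite("pics/s3.png",c);cv2.imwrite("pics/w3.png",b[:,:,::-1])
```

```text
t 5.0 local [ 0.0225 -0.0042  0.1509] yaw 0.2213 F [ 1.  -0.3 -0.2] w 0.004
```

View pics/s3.png

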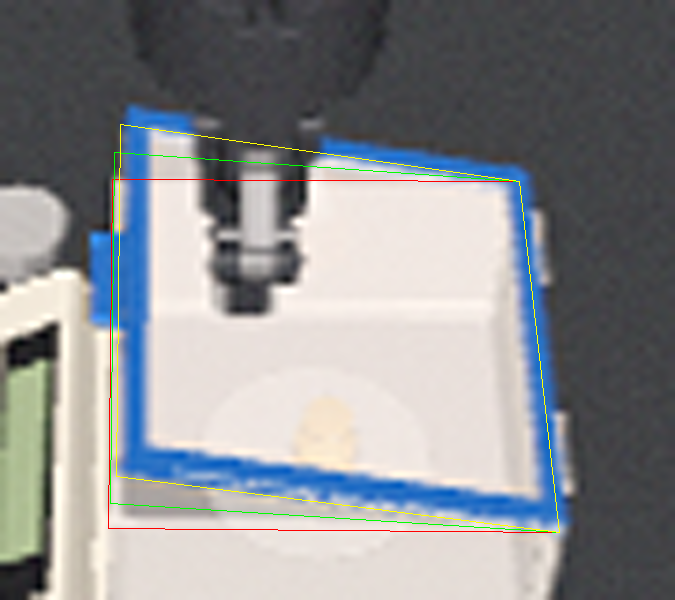

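View pics/w3.png

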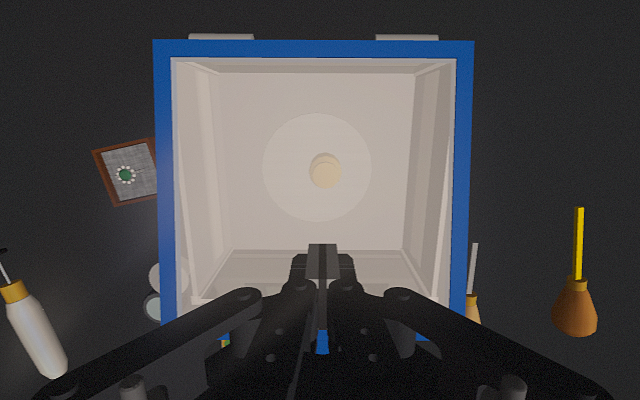

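Run:
```python
from h import *
for z in(.129,.14,.15,.16,.17): print(z,proj("scene",body(Q,[[.0225,-.004,z]])).round(1),proj("wrist",body(Q,[[.0225,-.004,z]])).round(1))
print(get_calibration("wrist")['pose'])
```

```text
0.129 [[341.4 217.7]] [[322.8 238. ]]
0.14 [[341.5 215.1]] [[322.8 245.4]]
0.15 [[341.7 212.6]] [[322.9 253. ]]
0.16 [[341.8 210.1]] [[322.9 261.5]]
0.17 [[341.9 207.6]] [[323.  271.1]]
[[ 2.20682384e-01  9.38053710e-01  2.67122672e-01  6.58566609e-01]
 [-9.75345723e-01  2.12264875e-01  6.03683902e-02 -1.22842643e-03]
 [-7.19681754e-05 -2.73859196e-01  9.61769793e-01  3.02988533e-01]
 [ 0.00000000e+00  0.00000000e+00  0.00000000e+00  1.00000000e+00]]
```

Request:
{"api": "apply_moves", "payload": {"targets": [{"translation":[0,0,0.05],"twist":0,"hand":0},{"translation":[0,0,0.05],"twist":0,"hand":0},{"translation":[0,0,0.03],"twist":0,"hand":0},{"translation":[0,0,0],"twist":0,"hand":0}]}}

```text
time: 5.5
tool_pos: [0.59, -0.0172, 0.1372]
tool_rot: [-0.0, 0.994, 0.11, -0.001]
contact_force: [0.2, 0.3, 1.1]
gripper_width: 0.0
grasp_force: 0.0
```

Run:
```python
from h import *
loc()
for z in(.30,.31,.32,.33): print(z,proj("scene",body(Q,[[.0692,-.001,z]])).round(1))
```

```text
t 5.5 local [ 0.0221 -0.004   0.1372] yaw 0.2212 F [0.2 0.3 1.1] w 0.0
0.3 [[364.9 169.6]]
0.31 [[365.2 166.4]]
0.32 [[365.6 163. ]]
0.33 [[366.  159.7]]
```

Request:
{"api": "apply_moves", "payload": {"targets": [{"translation":[0,0,0.03],"twist":0,"hand":0},{"translation":[0,0,0],"twist":0,"hand":0}]}}

```text
time: 5.7
tool_pos: [0.5903, -0.0172, 0.1349]
tool_rot: [-0.0, 0.994, 0.11, -0.0]
contact_force: [0.2, -0.0, 0.1]
gripper_width: -0.0
grasp_force: 0.0
```

Request:
{"api": "apply_moves", "payload": {"targets": [{"translation":[0,0,0.03],"twist":0,"hand":0},{"translation":[0,0,0],"twist":0,"hand":0}]}}

```text
time: 5.9
tool_pos: [0.5903, -0.0173, 0.1319]
tool_rot: [-0.0, 0.994, 0.11, -0.0]
contact_force: [-0.4, 0.0, -0.1]
gripper_width: -0.004
grasp_force: 0.0
```

Run:
```python
from h import *
loc();a=grab_frame("scene")
c=cv2.resize(a[170:250,310:400],(675,600),interpolation=cv2.INTER_CUBIC)[:,:,::-1].copy()
for ang,col in((0,(0,0,255)),(.1,(0,255,0))):
    P=proj("scene",body(Q,lidpts(ang)+[0,0,.005]));cv2.polylines(c,[((P-[310,170])*7.5).astype(int)],True,col,1)
cv2.imwrite("pics/s4.png",c)
```

```text
t 5.9 local [ 0.0225 -0.0042  0.1319] yaw 0.2212 F [-0.4  0.  -0.1] w -0.004
```

View pics/s4.png

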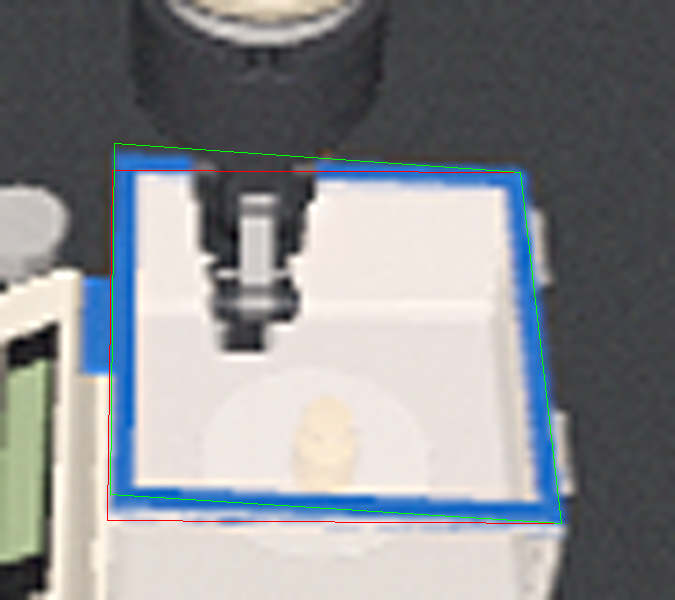

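Request:
{"api": "apply_moves", "payload": {"targets": [{"translation":[0,0,0.03],"twist":0,"hand":0},{"translation":[0,0,0.02],"twist":0,"hand":0},{"translation":[0,0,0],"twist":0,"hand":0}]}}

```text
time: 6.25
tool_pos: [0.5903, -0.0172, 0.1268]
tool_rot: [-0.0, 0.994, 0.11, -0.0]
contact_force: [-0.0, 0.3, -0.7]
gripper_width: -0.006
grasp_force: 0.0
```

Request:
{"api": "apply_moves", "payload": {"targets": [{"translation":[0,0,0.02],"twist":0,"hand":0},{"translation":[0,0,0],"twist":0,"hand":0}]}}

```text
time: 6.45
tool_pos: [0.5906, -0.0173, 0.1265]
tool_rot: [0.0, 0.994, 0.11, -0.0]
contact_force: [-3.3, -0.7, 5.8]
gripper_width: -0.002
grasp_force: 2.7
```

Request:
{"api": "apply_moves", "payload": {"targets": [{"translation":[0,0,0.01],"twist":0,"hand":0},{"translation":[0,0,0],"twist":0,"hand":0}]}}

```text
time: 6.65
tool_pos: [0.5906, -0.0173, 0.1264]
tool_rot: [0.0, 0.994, 0.111, -0.0]
contact_force: [-6.0, 1.0, 8.3]
gripper_width: 0.003
grasp_force: 4.6
```

Request:
{"api": "apply_moves", "payload": {"targets": [{"translation":[0,0,-0.1],"twist":0,"hand":0},{"translation":[0,0,-0.4],"twist":0,"hand":0},{"translation":[-0.4,0,-0.1],"twist":0,"hand":0.4},{"translation":[-0.4,0,0],"twist":0,"hand":0.58},{"translation":[-0.45,-0.04,0],"twist":0,"hand":0.58},{"translation":[0,0,0],"twist":0,"hand":0.58},{"translation":[0,0,0],"twist":0,"hand":0.58}]}}

```text
time: 7.35
tool_pos: [0.4673, -0.0409, 0.1847]
tool_rot: [0.0, 0.994, 0.11, 0.001]
contact_force: [0.3, -0.4, -0.1]
gripper_width: 0.577
grasp_force: 0.0
```

Run:
```python
from h import *
loc();a=grab_frame("scene");b=grab_frame("wrist")
c=cv2.resize(a[170:250,285:390],(525,400),interpolation=cv2.INTER_CUBIC)[:,:,::-1].copy()
P=proj("scene",body(Q,lidpts(0)+[0,0,.005]));cv2.polylines(c,[((P-[285,170])*5).astype(int)],True,(0,0,255),1)
d=b[:,:,::-1].copy()
for z,col in((.053,(0,255,255)),):
    for p in proj("wrist",body(Q,KEYS)): cv2.circle(d,tuple(p.astype(int)),4,col,-1)
d=cv2.resize(d,(640,400))[:, :]
out=np.vstack([cv2.resize(c,(394,300)),cv2.resize(d,(480,300))[:, :394]]) if 0 else None
o=np.zeros((600,640,3),np.uint8);o[:400]=d;o[400:,:263]=cv2.resize(c,(263,200));cv2.imwrite("pics/k5.png",o)
```

```text
t 7.35 local [-0.1028 -0.0002  0.1847] yaw 0.2207 F [ 0.3 -0.4 -0.1] w 0.577
```

View pics/k5.png

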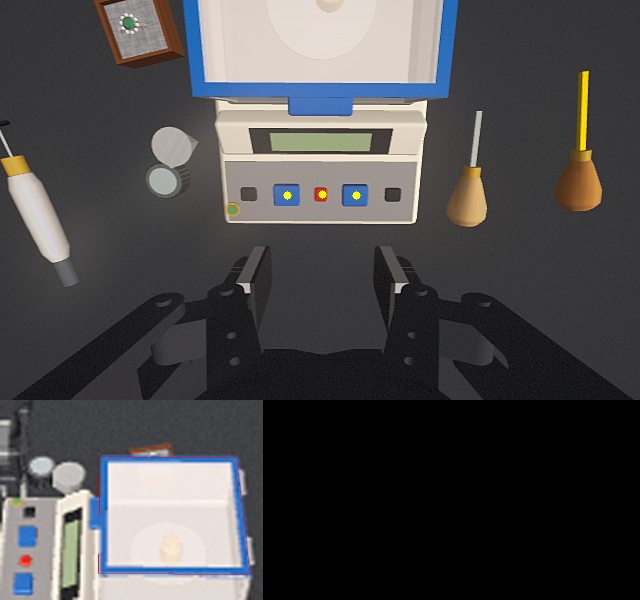

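Run:
```python
from h import *
for o in(-.022,-.01,0,.01,.02):
    print(o,proj("wrist",body(Q,[[-.103+x,y,.1847+o] for y in(.0245,.039) for x in(-.011,.011)])).round(0).tolist())
```

```text
-0.022 [[281.0, 257.0], [280.0, 223.0], [257.0, 257.0], [255.0, 223.0]]
-0.01 [[279.0, 267.0], [277.0, 230.0], [253.0, 267.0], [251.0, 230.0]]
0 [[276.0, 275.0], [275.0, 237.0], [249.0, 275.0], [246.0, 237.0]]
0.01 [[273.0, 285.0], [272.0, 244.0], [245.0, 285.0], [242.0, 244.0]]
0.02 [[270.0, 296.0], [268.0, 253.0], [240.0, 296.0], [236.0, 253.0]]
```

The wrist view shows the lid shut (its frame matches the projected outline) and the fingers centred about the blue keys (287,195) and (356,195). The fingertips sit about 13 mm behind the reported TCP, so I'll use force to tell when they touch.

Request:
{"api": "apply_moves", "payload": {"targets": [{"translation":[0,0,0.4],"twist":0,"hand":0.6},{"translation":[0,0,0.4],"twist":0,"hand":0.6},{"translation":[0,0,0.3],"twist":0,"hand":0.6},{"translation":[0,0,0.1],"twist":0,"hand":0.6},{"translation":[0,0,0],"twist":0,"hand":0.6},{"translation":[0,0,0],"twist":0,"hand":0.6}]}}

```text
time: 8.05
tool_pos: [0.4694, -0.0411, 0.0659]
tool_rot: [0.0, 0.994, 0.111, 0.001]
contact_force: [0.2, 1.2, 0.3]
gripper_width: 0.604
grasp_force: 0.0
```

Run:
```python
from h import *
loc();b=grab_frame("wrist")[:,:,::-1].copy()
for p in proj("wrist",body(Q,KEYS)): cv2.circle(b,tuple(p.astype(int)),2,(0,255,255),-1)
a=grab_frame("scene")[195:265,270:340,::-1]
o=np.zeros((600,700,3),np.uint8);o[:300,:640]=b[100:400];o[300:,:300]=cv2.resize(a,(300,300),interpolation=cv2.INTER_CUBIC);cv2.imwrite("pics/k6.png",o)
```

```text
t 8.05 local [-0.1008 -0.0009  0.0659] yaw 0.2216 F [0.2 1.2 0.3] w 0.604
```

View pics/k6.png

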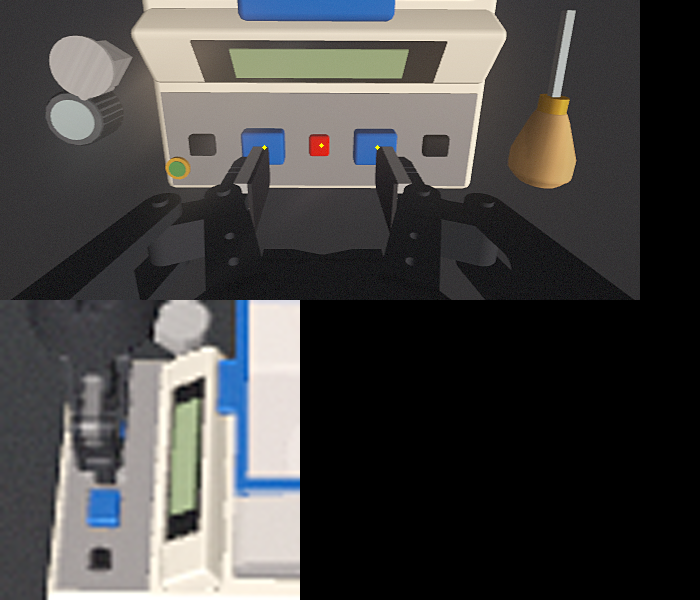

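Request:
{"api": "apply_moves", "payload": {"targets": [{"translation":[-0.02,-0.012,0.1],"twist":0,"hand":0.6},{"translation":[0,0,0.08],"twist":0,"hand":0.6},{"translation":[0,0,0],"twist":0,"hand":0.6},{"translation":[0,0,0],"twist":0,"hand":0.6}]}}

```text
time: 8.55
tool_pos: [0.465, -0.04, 0.0458]
tool_rot: [-0.0, 0.994, 0.11, -0.0]
contact_force: [-0.8, 0.2, 0.6]
gripper_width: 0.601
grasp_force: 0.0
```

Run:
```python
from h import *
loc()
```

```text
t 8.55 local [-0.1048  0.0012  0.0458] yaw 0.2213 F [-0.8  0.2  0.6] w 0.601
```

Request:
{"api": "apply_moves", "payload": {"targets": [{"translation":[0.01,0.003,0.03],"twist":0,"hand":0.6},{"translation":[0,0,0.03],"twist":0,"hand":0.6},{"translation":[0,0,0.02],"twist":0,"hand":0.6},{"translation":[0,0,0.02],"twist":0,"hand":0.6}]}}

```text
time: 8.95
tool_pos: [0.4669, -0.0402, 0.0366]
tool_rot: [0.0, 0.994, 0.11, 0.0]
contact_force: [-1.4, -0.2, 3.6]
gripper_width: 0.601
grasp_force: 1.6
```

Request:
{"api": "apply_moves", "payload": {"targets": [{"translation":[0,0,0.02],"twist":0,"hand":0.6}]}}

```text
time: 9.05
tool_pos: [0.467, -0.0403, 0.0355]
tool_rot: [0.0, 0.994, 0.11, 0.0]
contact_force: [-7.7, 2.0, 19.4]
gripper_width: 0.598
grasp_force: 9.8
```

Request:
{"api": "apply_moves", "payload": {"targets": [{"translation":[0,0,0],"twist":0,"hand":0.6}]}}

```text
time: 9.15
tool_pos: [0.467, -0.0403, 0.0357]
tool_rot: [0.0, 0.994, 0.111, -0.0]
contact_force: [-3.2, 2.3, 9.9]
gripper_width: 0.602
grasp_force: 5.1
```

Request:
{"api": "apply_moves", "payload": {"targets": [{"translation":[0,0,0.01],"twist":0,"hand":0.6},{"translation":[0,0,0],"twist":0,"hand":0.6}]}}

```text
time: 9.35
tool_pos: [0.467, -0.0403, 0.0356]
tool_rot: [0.0, 0.994, 0.111, -0.0]
contact_force: [-6.7, 2.3, 17.2]
gripper_width: 0.602
grasp_force: 8.1
```

Run:
```python
from h import *
loc();s=state();print(s['ft_torque'],s['grasp_force'])
c,n=np.cos(.2214),np.sin(.2214);t=s['ft_torque'];print('about x\'',c*t[0]+n*t[1],'about y\'',-n*t[0]+c*t[1])
```

```text
t 9.35 local [-0.1029  0.0004  0.0356] yaw 0.2215 F [-6.7  2.3 17.2] w 0.602
[ 0.20279818  1.23516362 -0.04559261] 8.12540696351789
about x' 0.4690846481905191 about y' 1.1604808771744715
```

Request:
{"api": "apply_moves", "payload": {"targets": [{"translation":[0,0,0],"twist":0,"hand":0.6},{"translation":[0,0,0],"twist":0,"hand":0.6},{"translation":[0,0,0],"twist":0,"hand":0.6},{"translation":[0,0,0],"twist":0,"hand":0.6},{"translation":[0,0,0],"twist":0,"hand":0.6},{"translation":[0,0,0],"twist":0,"hand":0.6}]}}

```text
time: 9.95
tool_pos: [0.467, -0.0403, 0.0356]
tool_rot: [0.0, 0.994, 0.111, -0.0]
contact_force: [-7.5, 1.9, 15.9]
gripper_width: 0.599
grasp_force: 8.0
```

Run:
```python
from h import *
c,n=np.cos(.2214),np.sin(.2214);R=np.array([[c,n,0],[-n,c,0],[0,0,1]])
F=[];T=[]
for i in range(4):
    regions_of("wrist","key_left") if 0 else grab_frame("wrist"); s=state();F.append(R@s['contact_force']);T.append(R@s['ft_torque'])
F=np.mean(F,0);T=np.mean(T,0);L=-T[1]/F[0];print(F,T,'L',L,[(l,(T[0]-l*F[1])/F[2]) for l in(.13,.16,.19)])
loc()
```

```text
[-6.61989853  2.91554409 15.82433271] [ 0.5020545   1.1430587  -0.01522737] L 0.1726701237593543 [(0.13, np.float64(0.007774973806028176)), (0.16, np.float64(0.0022476429262925147)), (0.19, np.float64(-0.0032796879534431433))]
t 10.15 local [-0.1029  0.0004  0.0356] yaw 0.2215 F [-6.9  1.3 15.9] w 0.598
```

Request:
{"api": "apply_moves", "payload": {"targets": [{"translation":[0,0,0],"twist":0,"hand":0.6},{"translation":[0,0,0],"twist":0,"hand":0.6},{"translation":[0,0,0],"twist":0,"hand":0.6},{"translation":[0,0,0],"twist":0,"hand":0.6},{"translation":[0,0,0],"twist":0,"hand":0.6},{"translation":[0,0,0],"twist":0,"hand":0.6},{"translation":[0,0,0],"twist":0,"hand":0.6},{"translation":[0,0,0],"twist":0,"hand":0.6}]}}

```text
time: 10.95
tool_pos: [0.467, -0.0403, 0.0356]
tool_rot: [0.0, 0.994, 0.111, -0.0]
contact_force: [-7.3, 1.1, 15.6]
gripper_width: 0.597
grasp_force: 8.0
```

Request:
{"api": "apply_moves", "payload": {"targets": [{"translation":[0,0,0],"twist":0,"hand":0.6},{"translation":[0,0,0],"twist":0,"hand":0.6},{"translation":[0,0,0],"twist":0,"hand":0.6},{"translation":[0,0,0],"twist":0,"hand":0.6},{"translation":[0,0,0],"twist":0,"hand":0.6},{"translation":[0,0,0],"twist":0,"hand":0.6},{"translation":[0,0,0],"twist":0,"hand":0.6},{"translation":[0,0,0],"twist":0,"hand":0.6}]}}

```text
time: 11.75
tool_pos: [0.467, -0.0403, 0.0356]
tool_rot: [0.0, 0.994, 0.111, -0.0]
contact_force: [-7.5, 1.1, 16.0]
gripper_width: 0.601
grasp_force: 8.0
```

Request:
{"api": "apply_moves", "payload": {"targets": [{"translation":[0,0,0],"twist":0,"hand":0.6},{"translation":[0,0,0],"twist":0,"hand":0.6},{"translation":[0,0,0],"twist":0,"hand":0.6},{"translation":[0,0,0],"twist":0,"hand":0.6},{"translation":[0,0,0],"twist":0,"hand":0.6},{"translation":[0,0,0],"twist":0,"hand":0.6},{"translation":[0,0,0],"twist":0,"hand":0.6},{"translation":[0,0,0],"twist":0,"hand":0.6}]}}

```text
time: 12.55
tool_pos: [0.467, -0.0403, 0.0356]
tool_rot: [0.0, 0.994, 0.111, -0.0]
contact_force: [-7.5, 1.1, 16.4]
gripper_width: 0.6
grasp_force: 8.0
```

Request:
{"api": "apply_moves", "payload": {"targets": [{"translation":[0,0,-0.2],"twist":0,"hand":0.6},{"translation":[0,0,-0.4],"twist":0,"hand":0.6},{"translation":[0,0,-0.4],"twist":0,"hand":0.6},{"translation":[0,0,-0.4],"twist":0,"hand":0.6},{"translation":[0,0,0],"twist":0,"hand":0.6},{"translation":[0,0,0],"twist":0,"hand":0.6}]}}

```text
time: 13.15
tool_pos: [0.4671, -0.0403, 0.1742]
tool_rot: [0.0, 0.994, 0.11, 0.001]
contact_force: [-0.1, 0.3, -0.4]
gripper_width: 0.6
grasp_force: 0.0
```

Run:
```python
from h import *
loc();a=grab_frame("scene");b=grab_frame("wrist")
a0=cv2.imread("pics/k5.png")
print(blobs(b,(100,300,200,450),'b'),proj("wrist",body(Q,KEYS)).round(1).tolist())
hsv=cv2.cvtColor(a[150:260,320:400],cv2.COLOR_RGB2HSV);m=cv2.inRange(hsv,(100,120,80),(125,255,255));ys,xs=np.nonzero(m)
print('lid bbox',xs.min()+320,xs.max()+320,ys.min()+150,ys.max()+150,proj("scene",body(Q,lidpts(0)+[0,0,.005])).round(1).tolist())
```

```text
t 13.15 local [-0.1029  0.0004  0.1742] yaw 0.2213 F [-0.1  0.3 -0.4] w 0.6
[([322.7, 105.5], 814), ([286.4, 195.9], 553), ([358.2, 196.4], 573)] [[287.9, 195.1], [360.6, 195.2], [324.2, 194.0]]
lid bbox 321 385 192 240 [[379.4, 193.0], [325.0, 192.7], [324.4, 239.4], [384.9, 239.8]]
```

```bash
python3 -c "
from plant import *
print(job_done())"
```

```text
the job is handed in; nothing more can be done
None
```

I pushed the lid fully shut, then pressed both blue keys together, held them fully down for about 3.5 s and released them; the job was handed in at about 13 s with the arm clear, but no verdict came back.

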